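# Sort pivot bushes on a gauge pin

## Robot

A 7-joint arm with a two-finger parallel gripper is mounted at the origin on the work surface. World frame = base frame: x ahead of the robot, y to its left, z up, the work surface at z = 0. Lengths are in m, angles in degrees, forces in N, time in s.
With the tool pointing down it reaches from about 0.35 to 0.775 m from the base axis. Payload 3.1 kg.
Tool frame: the origin (TCP) lies on the centre line of the jaws, within the pads' length; the fingertips stand 17 mm ahead of it and the grasp point (between the pads) lies 2 mm behind it (robot.tip_reach is the distance from the TCP to the fingertips, in m); z points along the fingers, y is the direction in which the jaws open and shut (so a half turn about z gives the same grasp; the last joint's range is limited). The gripper opens to 85 mm and grips with 20 to 120 N. Pads are 22 mm wide; open, the fingers measure 114 mm over their backs; the gripper's body (76 mm by 85 mm) begins 54 mm behind the grasp point. The pads swing forward as they close: fully open they stand 13 mm farther back than shut.
Start: joints at [67.168, 17.813, 0.802, 86.603, -0.252, 75.585, -1.558], TCP at [0.192, -0.515, 0.248] pointing down, gripper open.
Joint ranges: [-154.91, 154.91], [-16.99, 109.72], [-72.82, 74.43], [7.12, 147.25], [-82.49, 262.49], [11.32, 116.49], [-174.64, 174.64]. Speed limits (degrees/s): [159.86, 159.86, 180, 180, 180, 180, 180].

## Interface

Orientations are given as [roll, pitch, yaw] about the fixed x, y, z axes, in that order (R = Rz(yaw) Ry(pitch) Rx(roll)).
In Python, from station import robot, fingers, vision, workorder, recognise gives the robot as it stands. Calls block until the motion is done:
- robot.move_to(position, orientation): joint-space move of the TCP to a pose.
- robot.line_to(position, orientation=None, velocity=0.15, f_stop=None): straight line of the TCP; orientation=None keeps the orientation; velocity is the mean speed in m/s. With f_stop (N) it stops when the force on the tool has changed by that much, and returns True; else False.
- robot.move_j(angles): joint-space move.
- fingers.gripper_to(opening, force=None): opening from 0.0 (shut) to 1.0 (fully open); force is the grip in N (None keeps the last); returns when the fingers have stopped.
- robot.pause(seconds).
- robot.inverse_kinematics(position, orientation): joint angles nearest the present ones, or None.
- vision.grab_frame(name): name is "scene" or "top" or "wrist"; returns the picture (420x560x3 uint8, red, green, blue); there is no depth.
- vision.calibration(name): a dict with "mtx" (3x3 intrinsics, pixels), "k1" (the pictures are not rectified: a ray, as slopes to the right and down, at radius r is drawn at 1 + k1 r^2 times it, then the intrinsics apply), "extrinsics" (4x4, takes a point from world to camera coordinates); the wrist camera has in their place "T_tool_cam" (4x4, takes a point from camera to tool coordinates, whose origin is the TCP and whose axes are the flange's). Camera axes: x right, y up, looking along -z (the intrinsics and any distortion apply to the point x, -y, -z); pixel columns grow to the right and rows downward; lengths in m; the calibration is good to about 2 mm. A picture is of the moment at which its call begins: read the wrist's pose just before it. calibration takes no time and is no camera call.
A pose or a line that the arm cannot do raises robot.PlanningError and nothing moves.
- workorder.close_job(): hands the job in, once; it reports no verdict.
Trained networks look in the newest picture that a camera, given by its name, has taken for a name from the list of things; names that differ only in an ending like _2 or _b are one class to them, and where a whole thing is asked for, a point or a joint stands for the part that bears it (a point fixed in the world has none). Each returns a list of dicts, best first, with "p" (0 to 1); they miss things now and then, are a little off and sometimes report something else, mostly with a low value. They report only what shows in the picture. A call takes as long as a camera call. They do not tell look-alikes from the thing itself.
- recognise(label, camera): "rect" ([centre column, centre row, width, height] in pixels, round what is visible of it).
Readings, each from a call of its own:
- robot.current_time_s(): time.
- robot.current_joint_positions(): joint angles.
- robot.current_dq(): joint speeds.
- robot.current_joint_torque(): joint torques, N m.
- robot.current_tool_pos(): TCP position.
- robot.current_eef_rot(): TCP orientation.
- robot.current_contact_force(): force on the tool from outside, world axes, zero at the start.
- robot.current_torque(): the same for the moment, N m.
- robot.current_finger_gap(): opening from 0.0 (shut) to 1.0 (fully open).
Only numpy, scipy, OpenCV 4.12 (cv2) and the standard library are available. Lean on these libraries where they do the work, as an engineer would, in place of code of your own. Each camera call takes 0.05 s, during which the arm holds its last target.

## Task

Two bronze pivot bushes for the sliding-table saw need checking on the steel gauge pin. One at a time, slide each bush down over the pin as far as it goes without forcing it, then take it off and stand it upright in a tray before trying the other: green tray if it slid fully home onto the base, red tray if it stuck part-way at the pin's shoulder. Leave the clamp, the yellow tin and the wrench where they are.

Things in the scene. Friction and masses are not known exactly. Their poses are not given: they have to be found in the camera images.
- bush_a: loose bronze bush, upright tube: outside 40 mm diameter, 40 mm long, about 0.22 kg; origin centre of underside, z up along its axis. Bore right through, either 24 mm (good, passes over the pin) or 17 mm (tight): one of the two bushes is good, one tight; the pin tells which
- bush_b: loose bronze bush, upright tube: outside 40 mm diameter, 40 mm long, about 0.22 kg; origin centre of underside, z up along its axis. Bore right through, either 24 mm (good, passes over the pin) or 17 mm (tight): one of the two bushes is good, one tight; the pin tells which
- gauge: fixed dark steel plate 90 x 90 x 20 mm with one upright bright pin; origin centre of plate underside, z up along the pin. Heights over origin: pin 20 mm diameter from 20 to 46 mm, conical shoulder to 12 mm diameter at 52, nose to 62, tapering to a 6 mm tip at 68 mm. Home: underside of a good bush on the plate, 20 mm. A tight one stops at the shoulder, underside at about 48 mm
- tray_pass_in (a point): centre of the inner floor (top face) of the green tray for bushes that fit: fixed open square tray 140 x 140 mm outside, walls 4 mm thick and 18 mm high over the table, floor 4 mm thick; axes parallel to its sides, z up
- tray_reject_in (a point): centre of the inner floor (top face) of the red tray for bushes that do not fit: fixed open square tray 140 x 140 mm outside, walls 4 mm thick and 18 mm high over the table, floor 4 mm thick; axes parallel to its sides, z up
- clamp: loose wooden hold-down clamp (bystander), an arch 160 mm long along its y, 36 mm wide, with a black star knob, 105 mm high; origin at the centre of its underside
- tin: loose yellow tin (bystander), 72 mm diameter, 50 mm high; origin at the centre of its underside
- wrench: loose steel wrench (bystander), 170 mm long, lying flat along its x; origin on its underside, near the middle
There are look-alikes about, which are no part of the job. What is shaped like the part that bears tray_reject_in but blue, pink or white is not meant.

How it is judged:
By the outcome, as a careful person would: the job done as asked, in the order asked, and still so for the second after the job is handed in, with the robot touching nothing.
It also fails if it takes over 67 s, if anything falls off the work surface, if the arm or the gripper's body presses on something with over 40 N, if the wrist force passes 120 N, or if a joint passes its speed limit or range.

## Working session

There is one attempt and no reset: what is moved stays moved. The work goes in short steps, each a Python script; the robot and the scene stay as the last script left them, time stands still between calls to the robot, and variables do not carry over. Pictures are saved under pics/ and viewed, and the job is handed in when it is done.

```bash
mkdir -p pics; ls
python3 - <<'E'
from station import robot, fingers, vision, workorder, recognise
import cv2
for n in ["scene","top","wrist"]:
    im=vision.grab_frame(n); cv2.imwrite(f"pics/{n}0.png",im[:,:,::-1])
    c=vision.calibration(n); print(n,c)
    for l in ["bush_a","gauge","tray_pass_in","tray_reject_in","clamp","tin","wrench"]:
        print(l,[(d["p"],[round(v) for v in d["rect"]]) for d in recognise(l,n)])
print(robot.current_time_s(),robot.current_tool_pos(),robot.current_eef_rot())
E
```

```text
pics
scene {'mtx': array([[525.49977258,   0.        , 281.2667174 ],
       [  0.        , 525.49977258, 209.42604556],
       [  0.        ,   0.        ,   1.        ]]), 'k1': 0.06367815755917135, 'extrinsics': array([[-0.53142764,  0.84710162, -0.001876  ,  0.33361192],
       [-0.55260352, -0.3449946 ,  0.75868839,  0.19711188],
       [ 0.64203895,  0.40422466,  0.651451  , -1.80307598],
       [ 0.        ,  0.        ,  0.        ,  1.        ]])}
bush_a [(0.8, [347, 244, 14, 16]), (0.6, [295, 219, 18, 17]), (0.58, [241, 170, 46, 21])]
gauge [(0.59, [302, 273, 45, 36]), (0.16, [295, 219, 16, 14])]
tray_pass_in [(0.71, [395, 291, 74, 64])]
tray_reject_in [(0.87, [209, 210, 67, 48]), (0.83, [276, 150, 57, 35]), (0.79, [174, 173, 57, 38]), (0.6, [395, 223, 72, 48])]
clamp [(0.82, [334, 330, 59, 53])]
tin [(0.84, [203, 261, 33, 34]), (0.24, [302, 274, 48, 34])]
wrench [(0.65, [242, 169, 48, 20])]
top {'mtx': array([[444.14085057,   0.        , 281.49056782],
       [  0.        , 444.14085057, 208.92843009],
       [  0.        ,   0.        ,   1.        ]]), 'k1': -0.030772023
[... 713 characters left out ...]
0.        ,   0.        ,   1.        ]]), 'k1': -0.03401712100407117, 'T_tool_cam': array([[-1.91174305e-04,  9.49909640e-01,  3.12524622e-01,
         7.92759470e-02],
       [ 9.99999979e-01,  2.02457639e-04, -3.65463187e-06,
        -6.02308902e-04],
       [-6.67445674e-05,  3.12524615e-01, -9.49909659e-01,
        -1.26143503e-01],
       [ 0.00000000e+00,  0.00000000e+00,  0.00000000e+00,
         1.00000000e+00]])}
bush_a []
gauge [(0.69, [168, 20, 162, 36])]
tray_pass_in []
tray_reject_in [(0.96, [377, 16, 59, 31]), (0.73, [95, 131, 154, 175])]
clamp []
tin []
wrench [(0.82, [170, 20, 162, 38])]
1.2 [ 0.19213577 -0.51538056  0.24830384] [1.79996738e+02 2.21834106e-03 2.04465303e+01]
```

View pics/scene0.png

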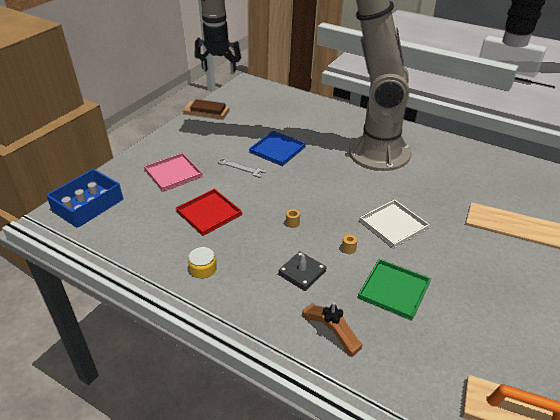

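View pics/top0.png

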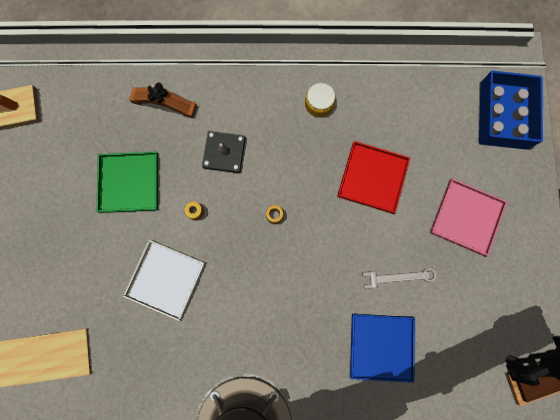

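Run:
```python
import cv2
a=cv2.imread("pics/top0.png")[70:330,80:460]
cv2.imwrite("pics/top0z.png",cv2.resize(a,(800,547),interpolation=cv2.INTER_CUBIC))
a=cv2.imread("pics/scene0.png")[130:370,150:450]
cv2.imwrite("pics/scene0z.png",cv2.resize(a,(750,600),interpolation=cv2.INTER_CUBIC))
```

```text
(no output)
```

View pics/top0z.png

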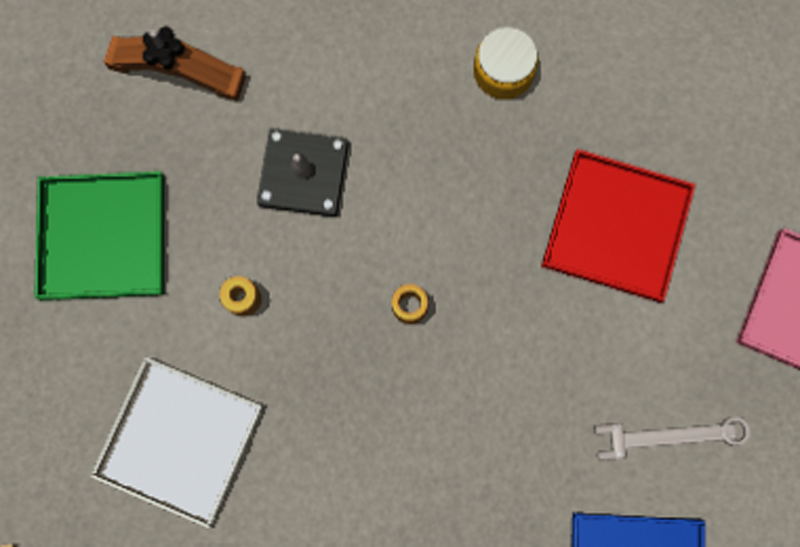

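View pics/scene0z.png

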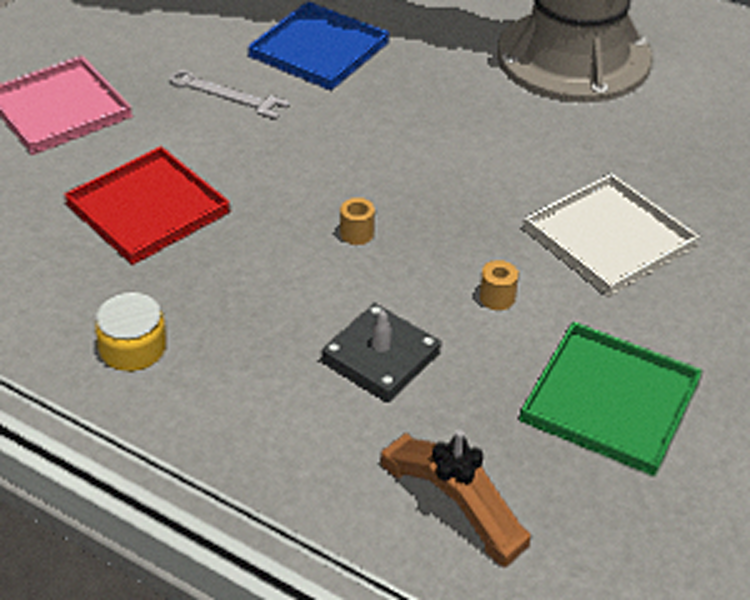

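```bash
cat > h.py <<'E'
import numpy as np, cv2
from scipy.optimize import least_squares
from scipy.spatial.transform import Rotation as R
from station import robot, fingers, vision, workorder, recognise
def und(c,px):
    u=(np.atleast_2d(px).astype(float)-c["mtx"][:2,2])/np.diag(c["mtx"])[:2]
    s=u.copy()
    for _ in range(20): s=u/(1+c["k1"]*(s**2).sum(1,keepdims=True))
    return s
def campose(n,tp=None,te=None):
    c=vision.calibration(n)
    if n=="wrist":
        T=np.eye(4);T[:3,:3]=R.from_euler("xyz",te,degrees=True).as_matrix();T[:3,3]=tp
        return c,T@c["T_tool_cam"]
    return c,np.linalg.inv(c["extrinsics"])
def onplane(n,px,z,tp=None,te=None):
    c,T=campose(n,tp,te); s=und(c,px)
    d=np.c_[s[:,0],-s[:,1],-np.ones(len(s))]@T[:3,:3].T
    return T[:3,3]+d*((z-T[2,3])/d[:,2])[:,None]
def proj(n,P,tp=None,te=None):
    c,T=campose(n,tp,te); q=(np.atleast_2d(P)-T[:3,3])@T[:3,:3]
    s=np.c_[q[:,0],-q[:,1]]/-q[:,2:]
    s=s*(1+c["k1"]*(s**2).sum(1,keepdims=True))
    return s*np.diag(c["mtx"])[:2]+c["mtx"][:2,2]
E
python3 - <<'E'
from h import *
for n in ["top","scene"]:
    im=cv2.imread(f"pics/{n}0.png"); hsv=cv2.cvtColor(im,cv2.COLOR_BGR2HSV)
    def blob(lo,hi,box,name,z):
        m=cv2.inRange(hsv,lo,hi); x0,y0,x1,y1=box
        mm=np.zeros_like(m); mm[y0:y1,x0:x1]=m[y0:y1,x0:x1]
        cs,_=cv2.findContours(mm,cv2.RETR_EXTERNAL,cv2.CHAIN_APPROX_NONE); c=max(cs,key=cv2.contourArea)
        r=cv2.minAreaRect(c); x,y,w,h=cv2.boundingRect(c)
        if "tray" in name:
            q=cv2.boxPoints(r); P=onplane(n,q,z); print(n,name,P.mean(0).round(4), [round(float(np.linalg.norm(P[i]-P[i-1])),3) for i in range(4)], np.degrees(np.arctan2(*(P[1]-P[0])[1::-1])).round(1))
        else: print(n,name,(x,y,w,h),onplane(n,[[x+w/2-.5,y+h/2-.5]],z).round(4))
    G=((45,80,40),(75,255,255)); 
    T=n=="top"
    blob(*G,(90,140,170,220) if T else (350,255,440,325),"tray_g",.013)
    blob((0,150,80),(6,255,255),(330,130,420,220) if T else (170,180,250,240),"tray_r",.013)
    O=((8,100,60),(28,255,255))
    blob(*O,(180,195,210,225) if T else (338,232,360,256),"bushL",.02)
    blob(*O,(260,200,290,228) if T else (283,207,303,230),"bushR",.02)
    print("gauge",onplane(n,[[221,150],[223.5,146]] if T else [[302,273],[302,256]],0.02)[0], onplane(n,[[223.5,146]] if T else [[302,255]],.066))
print(onplane("top",[[163,98],[319,94],[402,278]],.05))
E
```

```text
top tray_g [0.5459 0.2851 0.013 ] [0.148, 0.146, 0.147, 0.143] -89.9
top tray_r [ 0.5586 -0.2991  0.013 ] [0.141, 0.143, 0.144, 0.143] -17.1
top bushL (184, 201, 18, 19) [[0.4762 0.125  0.02  ]]
top bushR (266, 205, 18, 19) [[ 0.4674 -0.0646  0.02  ]]
gauge [0.62029504 0.0627521  0.02      ] [[0.61554973 0.05104192 0.066     ]]
scene tray_g [0.5485 0.283  0.013 ] [0.143, 0.161, 0.156, 0.153] -171.2
scene tray_r [ 0.5616 -0.2919  0.013 ] [0.157, 0.187, 0.17, 0.171] 163.3
scene bushL (342, 234, 15, 20) [[0.4757 0.1227 0.02  ]]
scene bushR (286, 209, 14, 19) [[ 0.4677 -0.0622  0.02  ]]
gauge [0.63710114 0.06886105 0.02      ] [[0.62088718 0.05811147 0.066     ]]
[[ 0.73765156  0.19838911  0.05      ]
 [ 0.74878603 -0.16815478  0.05      ]
 [ 0.32135859 -0.3455201   0.05      ]]
```

Run:
```python
from h import *
def look(x,y,z,name):
    robot.move_to([x,y,z],[180,0,0])
    tp,te=robot.current_tool_pos(),robot.current_eef_rot()
    im=vision.grab_frame("wrist"); cv2.imwrite(f"pics/{name}.png",im[:,:,::-1])
    np.savez(f"pics/{name}.npz",tp=tp,te=te)
    print(name,robot.current_time_s(),tp.round(4),te.round(2),robot.current_contact_force().round(2))
look(.467,-.064,.17,"wR")
look(.62,.056,.20,"wG")
look(.476,.124,.17,"wL")
```

```text
wR 3.1833 [ 0.4671 -0.0653  0.1701] [ 1.7996e+02 -1.0000e-02 -1.2000e-01] [-0.49 -0.5  -0.43]
wG 4.0417 [0.6193 0.0541 0.1994] [ 1.7989e+02  1.1000e-01 -9.0000e-02] [ 0.54 -0.63  0.09]
wL 4.7833 [0.4764 0.1223 0.1706] [ 1.7991e+02 -1.2000e-01 -1.2000e-01] [0.24 0.2  0.1 ]
```

```bash
python3 -c "
import cv2,numpy as np
a=[cv2.imread(f'pics/w{n}.png') for n in 'RGL']
cv2.imwrite('pics/w3.png',cv2.resize(np.hstack(a),(798,200)))"
```

```text
(no output)
```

View pics/wG.png

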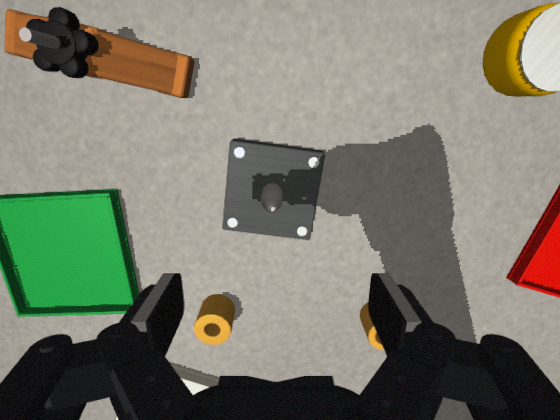

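View pics/w3.png

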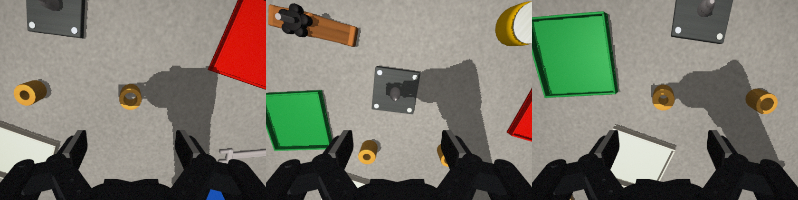

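Run:
```python
from h import *
out=[]
for n,(x,y) in dict(R=(275,205),G=(272,190),L=(275,205)).items():
    a=cv2.imread(f"pics/w{n}.png")[y-55:y+55,x-55:x+55]
    out.append(cv2.resize(a,(264*1,264),interpolation=cv2.INTER_CUBIC))
cv2.imwrite("pics/wz.png",np.hstack(out))
for n in "RGL":
    d=np.load(f"pics/w{n}.npz");print(n,proj("wrist",[d['tp']*[1,1,0]+[0,0,.04]],d['tp'],d['te']))
```

```text
R [[275.90291151 205.89613145]]
G [[275.64591594 196.06297885]]
L [[275.76310927 206.00086546]]
```

View pics/wz.png

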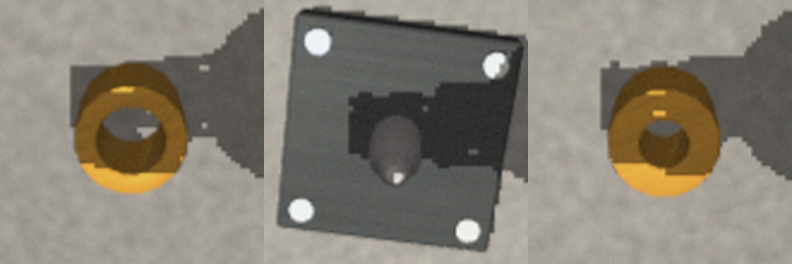

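Run:
```python
from h import *
def f(n,px,z):
    d=np.load(f"pics/w{n}.npz"); return onplane("wrist",px,z,d['tp'],d['te']).round(4)
print("R",f("R",[[274.6,207.7]],.04),"L",f("L",[[276.5,209.0]],.04))
print("pin tip",f("G",[[272.8,209.0]],.067),"plate",f("G",[[271.5,192.1]],.021))
print("top:R",onplane("top",[[275,214]],.04),"L",onplane("top",[[194,210.5]],.04), "pin", onplane("top",[[223.5,146]],.067))
```

```text
R [[ 0.4655 -0.0642  0.04  ]] L [[0.4738 0.1217 0.04  ]]
pin tip [[0.6156 0.0565 0.067 ]] plate [[0.618  0.0581 0.021 ]]
top:R [[ 0.46431718 -0.06594571  0.04      ]] L [[0.47175098 0.11759444 0.04      ]] pin [[0.61523223 0.05091061 0.067     ]]
```

```bash
cat >> h.py <<'E'
def snap(name,pause=.4):
    robot.pause(pause)
    tp,te=robot.current_tool_pos(),robot.current_eef_rot()
    im=vision.grab_frame("wrist"); cv2.imwrite(f"pics/{name}.png",im[:,:,::-1])
    np.savez(f"pics/{name}.npz",tp=tp,te=te)
    print(name,robot.current_time_s(),tp.round(4),te.round(2),robot.current_contact_force().round(2))
def pl(n,px,z):
    d=np.load(f"pics/{n}.npz"); return onplane("wrist",px,z,d['tp'],d['te']).round(4)
E
python3 - <<'E'
from h import *
robot.move_to([.6165,.0567,.15],[180,0,0]); robot.line_to([.6165,.0567,.09]); snap("g2")
robot.line_to([.6165,.0567,.15],velocity=.3)
robot.move_to([.4655,-.0642,.10],[180,0,0]); robot.line_to([.4655,-.0642,.06]); snap("r2")
robot.line_to([.4655,-.0642,.027],velocity=.1)
fingers.gripper_to(0.3,force=25); print(robot.current_finger_gap(),robot.current_contact_force())
robot.line_to([.4655,-.0642,.12]); snap("r3")
print(robot.current_finger_gap())
print(proj("wrist",[np.array([.4655,-.0642,.12+.013])],np.array([.4655,-.0642,.12]),[180,0,0]))
E
python3 - <<'E'
import cv2,numpy as np
a=[cv2.imread(f'pics/{n}.png')[120:400,140:420] for n in ["g2","r2","r3"]]
cv2.imwrite('pics/m1.png',cv2.resize(np.hstack(a),(798,266)))
E
```

```text
g2 6.4583 [0.6168 0.0567 0.0906] [-1.8e+02 -6.0e-02 -1.0e-02] [ 1.21 -0.47 -0.03]
r2 8.4917 [ 0.4659 -0.0643  0.0605] [ 1.7998e+02 -6.0000e-02 -1.0000e-02] [-0.36 -0.07 -0.02]
0.46384265228834476 [-1.49656754 -0.01904719  5.61999529]
r3 10.6833 [ 0.4653 -0.0641  0.1196] [-1.7998e+02  4.0000e-02  1.0000e-02] [-0.44  0.29 -2.99]
0.47001338252325486
[[276.24272928 309.37700077]]
```

View pics/m1.png

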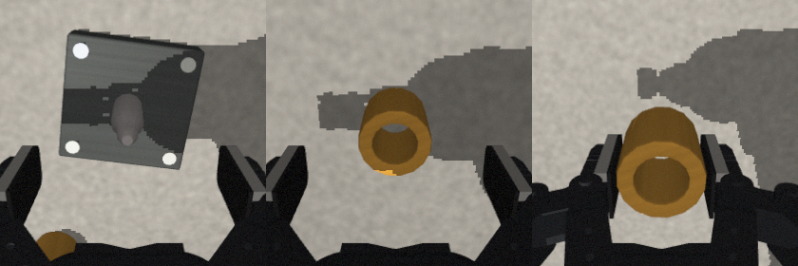

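Run:
```python
import cv2,numpy as np
a=cv2.resize(cv2.imread('pics/g2.png')[180:290,220:330],(400,400),interpolation=2)
b=cv2.resize(cv2.imread('pics/r3.png')[240:350,222:332],(400,400),interpolation=2)
cv2.imwrite('pics/m2.png',np.hstack([a,b]))
```

```text
(no output)
```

View pics/m2.png

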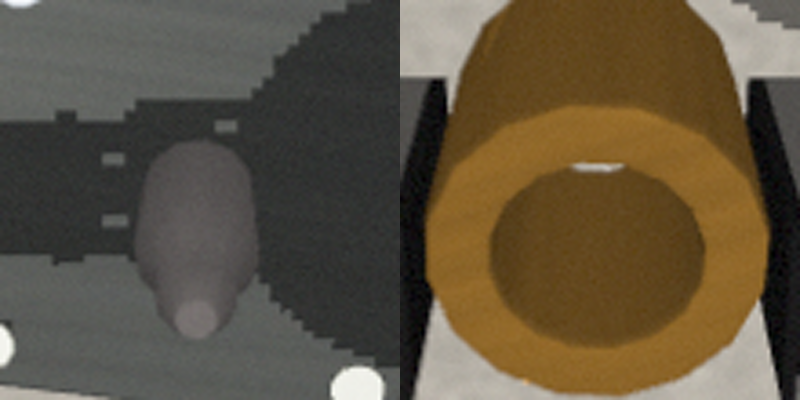

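```bash
cat >> h.py <<'E'
def ringfit(name,ext,rs,z):
    # ext: for each radius [xmin,xmax,ymin,ymax] px; fit x,y,z of ring centre
    d=np.load(f"pics/{name}.npz"); t=np.linspace(0,2*np.pi,181)
    def res(p):
        o=[]
        for r,e in zip(rs,ext):
            q=proj("wrist",np.c_[p[0]+r*np.cos(t),p[1]+r*np.sin(t),p[2]+0*t],d['tp'],d['te'])
            o+=[q[:,0].min()-e[0],q[:,0].max()-e[1],q[:,1].min()-e[2],q[:,1].max()-e[3]]
        return np.array(o)
    s=least_squares(res,[*d['tp'][:2],z]); return s.x-d['tp'],s.fun.round(1)
E
python3 - <<'E'
from h import *
k=110/400; X=lambda v:222+(v-400)*k-.4; Y=lambda v:240+v*k-.4
print(ringfit("r3",[[X(426),X(768),Y(104),Y(394)],[X(489),X(706),Y(163),Y(347)]],[.02,.012],.133))
print(ringfit("r3",[[X(426),X(768),Y(104),Y(394)]],[.02],.133))
print(pl("g2",[[273.5,267.3]],.068))
E
```

```text
(array([-0.00256678,  0.00016033,  0.00995843]), array([-0.6,  0.7, -0.5,  0.9,  1.2, -1.3,  0.8, -1.2]))
(array([-0.00374475,  0.00019026,  0.00811817]), array([ 0.1, -0.1, -0.1,  0.1]))
[[0.6172 0.0581 0.068 ]]
```

Run:
```python
from h import *
d=np.load("pics/r3.npz");k=110/400; X=lambda v:222+(v-400)*k-.4; Y=lambda v:240+v*k-.4
t=np.linspace(0,2*np.pi,181)
for z in (.0115,.0125,.0135):
  for r,e in ((.02,(104,394)),(.012,(163,347))):
    f=lambda p:[ (lambda q:q.min()+q.max()-Y(e[0])-Y(e[1]))(proj("wrist",np.c_[d['tp'][0]+p[0]+r*np.cos(t),d['tp'][1]+r*np.sin(t),d['tp'][2]+z+0*t],d['tp'],d['te'])[:,1])]
    print(z,r,least_squares(f,[0.]).x)
```

```text
0.0115 0.02 [-0.00142114]
0.0115 0.012 [-0.00157497]
0.0125 0.02 [-0.00073494]
0.0125 0.012 [-0.00087611]
0.0135 0.02 [-4.88884361e-05]
0.0135 0.012 [-0.0001773]
```

```bash
python3 - <<'E'
from h import *
robot.move_to([.618,.0579,.14],[180,0,0]); robot.line_to([.618,.0579,.103]); robot.pause(.2)
print(robot.current_contact_force().round(2),robot.current_tool_pos().round(4))
s=robot.line_to([.618,.0579,.045],velocity=.04,f_stop=6)
print(s,robot.current_contact_force().round(2),robot.current_tool_pos().round(4),robot.current_finger_gap())
snap("r4",.2)
cv2.imwrite("pics/r4s.png",vision.grab_frame("scene")[:,:,::-1])
E
python3 - <<'E'
import cv2,numpy as np
a=cv2.resize(cv2.imread('pics/r4.png')[150:400,140:420],(400,357))
b=cv2.resize(cv2.imread('pics/r4s.png')[200:320,235:370],(400,357))
cv2.imwrite('pics/m3.png',np.hstack([a,b]))
E
```

```text
[ 0.02 -0.33 -2.03] [0.6189 0.0579 0.1045]
True [-0.49 -0.69  6.02] [0.6177 0.0578 0.0478] 0.4656986516689778
r4 13.6083 [0.6178 0.0578 0.0478] [ 1.7999e+02  5.0000e-02 -1.0000e-02] [ 0.33 -0.38  6.39]
```

View pics/m3.png

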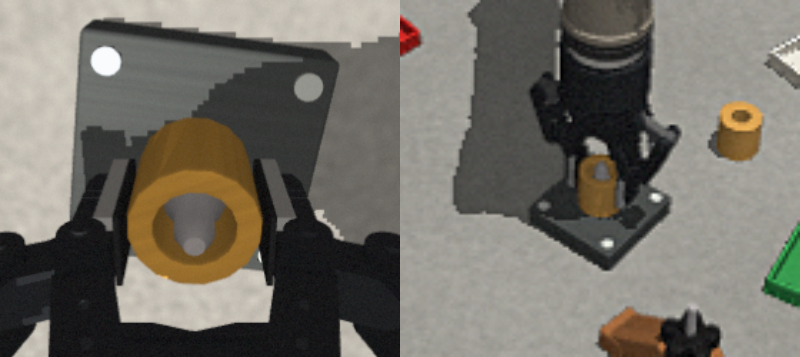

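Run:
```python
from h import *
robot.line_to([.618,.0579,.13],velocity=.1); print(robot.current_finger_gap(),robot.current_contact_force().round(2))
robot.move_to([.546,.284,.13],[180,0,0]); robot.line_to([.546,.284,.05]); robot.pause(.2)
s=robot.line_to([.546,.284,.029],velocity=.03,f_stop=4)
print(s,robot.current_contact_force().round(2),robot.current_tool_pos().round(4))
fingers.gripper_to(.65); robot.pause(.1)
robot.line_to([.546,.284,.12],velocity=.12)
fingers.gripper_to(1.0)
snap("p1",.1); cv2.imwrite("pics/p1t.png",vision.grab_frame("top")[:,:,::-1])
a=cv2.resize(cv2.imread('pics/p1.png'),(400,300)); b=cv2.resize(cv2.imread('pics/p1t.png'),(400,300))
cv2.imwrite('pics/m4.png',np.hstack([a,b]))
```

```text
0.46775594592531544 [ 0.75 -0.26 -2.8 ]
True [-0.52 -0.64  3.84] [0.5457 0.2837 0.0318]
p1 18.925 [0.546  0.284  0.1199] [ 1.7986e+02  2.2000e-01 -1.0000e-02] [ 0.37  0.23 -0.2 ]
```

View pics/m4.png

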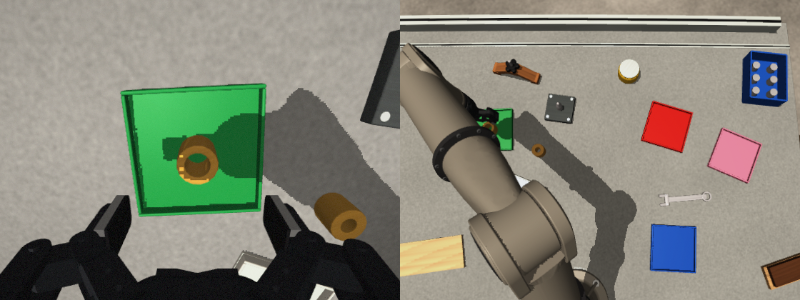

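The bush with the wide bore went fully home and now stands in the green tray. Next is the other one.

Run:
```python
from h import *
x,y=.4735,.1217
robot.move_to([x,y,.12],[180,0,0]); robot.line_to([x,y,.06])
robot.line_to([x,y,.027],velocity=.1)
fingers.gripper_to(0.3,force=25); print(robot.current_finger_gap(),robot.current_contact_force())
robot.line_to([x,y,.12]); snap("l3")
print(robot.current_finger_gap())
b=cv2.resize(cv2.imread('pics/l3.png')[240:350,222:332],(400,400),interpolation=2)
c=cv2.resize(cv2.imread('pics/r3.png')[240:350,222:332],(400,400),interpolation=2)
cv2.imwrite('pics/m5.png',np.hstack([b,c]))
```

```text
0.4642595072088244 [-0.88138587 -1.06270352  6.24765176]
l3 22.4583 [0.4733 0.1217 0.1196] [1.8e+02 5.0e-02 1.0e-02] [-0.33  0.99 -1.9 ]
0.46495926768255785
```

View pics/m5.png

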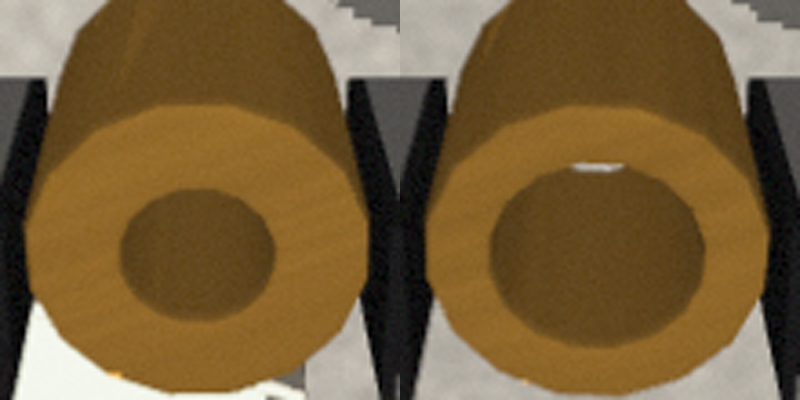

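Run:
```python
from h import *
robot.move_to([.618,.0579,.14],[180,0,0]); robot.line_to([.618,.0579,.103]); robot.pause(.2)
s=robot.line_to([.618,.0579,.045],velocity=.04,f_stop=5)
print(s,robot.current_contact_force().round(2),robot.current_tool_pos().round(4),robot.current_finger_gap())
snap("l4",.2)
cv2.imwrite("pics/l4s.png",vision.grab_frame("scene")[:,:,::-1])
a=cv2.resize(cv2.imread('pics/l4.png')[150:400,140:420],(400,357))
b=cv2.resize(cv2.imread('pics/l4s.png')[200:320,235:370],(400,357))
cv2.imwrite('pics/m6.png',np.hstack([a,b]))
```

```text
True [ 0.28 -0.4   4.01] [0.6184 0.0578 0.075 ] 0.4656544569087957
l4 24.8 [0.6183 0.0578 0.075 ] [ 1.8e+02 -4.0e-02 -1.0e-02] [ 0.81 -0.31  6.09]
```

View pics/m6.png

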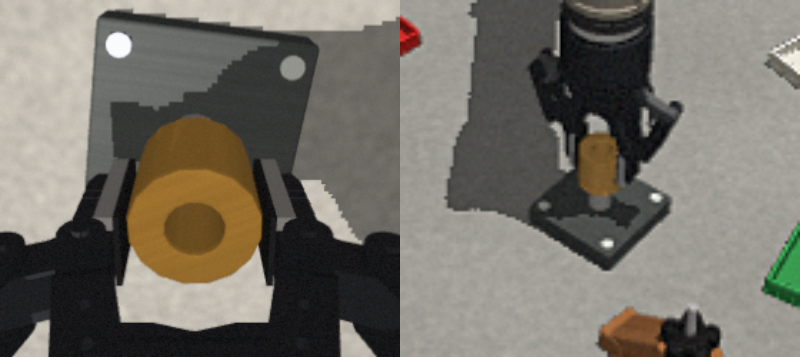

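Of the trays (top view), red is at (373,176), pink at (468,217), blue at (383,347) and white at (165,280). Only the one at (373,176) is red, as the enlarged top crop confirmed, so the tight bush goes there.

Run:
```python
from h import *
robot.line_to([.618,.0579,.14],velocity=.1); print(robot.current_finger_gap(),robot.current_contact_force().round(2))
X,Y=.559,-.297
robot.move_to([X,Y,.13],[180,0,0]); robot.line_to([X,Y,.05]); robot.pause(.2)
s=robot.line_to([X,Y,.029],velocity=.03,f_stop=4)
print(s,robot.current_contact_force().round(2),robot.current_tool_pos().round(4))
fingers.gripper_to(.65); robot.pause(.1)
robot.line_to([X,Y,.12],velocity=.12)
fingers.gripper_to(1.0)
snap("p2",.1)
robot.move_to([.45,-.3,.25],[180,0,0]); robot.pause(.3)
cv2.imwrite("pics/p2t.png",vision.grab_frame("top")[:,:,::-1]);cv2.imwrite("pics/p2s.png",vision.grab_frame("scene")[:,:,::-1])
print(robot.current_time_s())
a=cv2.resize(cv2.imread('pics/p2.png'),(400,300)); b=cv2.resize(cv2.imread('pics/p2t.png'),(400,300));c=cv2.resize(cv2.imread('pics/p2s.png')[130:370,130:450],(400,300))
cv2.imwrite('pics/m7.png',np.vstack([np.hstack([a,b]),np.hstack([c,c*0])]))
```

```text
0.46540387020501095 [ 0.06  0.43 -2.15]
True [-0.44 -0.13  4.32] [ 0.5585 -0.2969  0.0318]
p2 30.35 [ 0.559  -0.297   0.1199] [-1.7991e+02  2.2000e-01 -1.0000e-02] [-0.01  0.36 -0.18]
31.4667
```

View pics/m7.png

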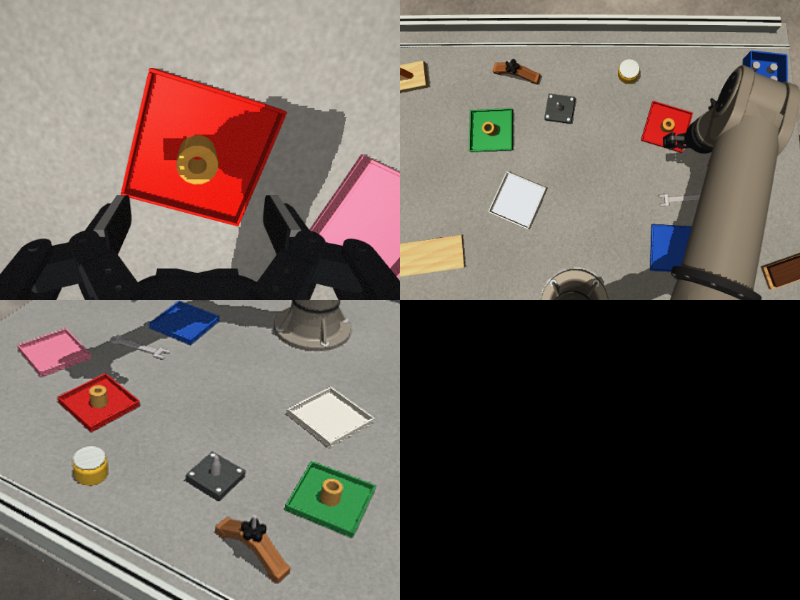

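Both bushes stand upright in their trays: green at about (490,128) and red at about (668,125) in the top panel. The clamp, tin and wrench haven't moved.

```bash
python3 -c "
from station import workorder
print(workorder.close_job())"
```

```text
the job is handed in; nothing more can be done
None
```

Both bushes were tried on the gauge pin one at a time and sorted. I handed the job in at about 31.5 s.

- **Wide-bore bush:** it slid fully home and now stands in the green tray. It stopped with the tool at 47.8 mm (47.5 mm expected for home), and the pin tip showed through the bore.
- **Tight bush:** it stuck at the shoulder and now stands in the red tray. It stopped with the tool at 75.0 mm, which puts its underside about 47.5 mm up, with the pin showing beneath it. The downward push was stopped at about 5 N.

The last wrist, top and scene pictures showed both bushes upright in the right trays. The clamp and tin looked unmoved. The wrench was partly hidden by the arm in the last top picture, but the scene picture showed it in place. The gripper was open and clear of everything.

The only disagreement was camera calibration: position estimates from the different cameras differed by up to about 7 mm. For the bushes and the pin I used the wrist-camera measurements, and for the trays mainly the top view.

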